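Hold the red colour standard in the meter's light path

TASK

Draw the red glass colour standard out of its well in the wooden rack, gripping it only by the two frosted strips on its narrow sides and never by the polished glass. Hold it upright in the colour meter's light path, without touching the meter: its polished lower part (the part below the frosted strips) centred on the beam, midway between lamp and sensor, the broad polished faces square to the beam. Finish while still holding it there, and leave the other glasses and the tin where they are.

Things in the scene. Friction and masses are not known exactly. Their poses are not given: they have to be found in the camera images.
- red_glass: red glass bar, upright, 120 mm tall, loose, about 0.12 kg. Origin at the centre of its underside, z up its length. Polished body 24 (x) by 16 mm (y); its broad faces look along +y and -y. On each narrow side (+x, -x) a white frosted strip, 12 mm wide, 3 mm proud, 55 to 117 mm above the underside: 30 mm over both strips, the permitted grip
- red_polished: the polished glass of the red standard (the same bar without the strips), which the gripper must not touch. This point lies on the bar's centre line 30 mm above its underside, in the middle of the polished lower part; it must come to the beam. Axes as red_glass
- yellow_glass: yellow glass colour standard, loose, same shape and size as the red one, standing in another well of the rack; origin at the centre of its underside, z up. Leave it standing where it is.
- colourless_glass: colourless (clear) glass colour standard, loose, same shape and size as the red one, standing in another well of the rack; origin at the centre of its underside, z up. Leave it standing where it is.
- rack: pale wooden block fixed to the bench, 56 (x) by 150 (y) by 48 mm high; origin at the centre of its underside, z up. Three wells at y = -45, 0, +45 mm, 40 mm deep, 1.5 mm clear of the glass all round. Each holds one glass, in any order, aligned with the rack's axes, its underside 8 mm above the bench, so the upper 80 mm stand out
- meter: fixed colour meter: base 80 (x) by 160 (y) by 12 mm, grey lamp head at +y, black sensor head at -y. Origin: centre of underside, z up. Heads: 44 mm in x, 68 to 112 mm above the bench, 32 to 72 mm from the middle in y; from each a lens barrel 30 mm wide stands out 6 mm inwards, leaving a 52 mm gap, open above, in front and behind
- beam_mid (a point): the middle of the light beam, halfway between the two lens faces, 90 mm above the bench; axes as the meter's: the beam runs level along y, z is up
- tin: round polish tin, gold and red, 70 mm diameter, 34 mm high, loose; origin at the centre of its underside. A bystander
Mind the look-alikes: they are no part of the job. What is meant by the red_glass is not purple, and is the larger of those in its own colour.

How it is judged (in metres and radians):
On the way:
1. the red glass is drawn up clear of the rack, in the fingers, upright (z of red_glass in the frame of rack above 0.055 m and angle between red_glass's own z axis and vertical below 0.3 rad and contact force between red_glass and the fingers above 2 N), for 0.2 s.
At the end, for the whole second after the job is handed in: Red glass held still by its frosted strips, touching nothing else; its lower part within 6 mm sideways, 12 mm in height of the beam, 10 mm of midway; upright within 8 degrees, square to the beam within 10 degrees; other glasses and tin within 15 mm of their places (contact force between red_glass and the fingers above 2 N and x of red_polished in the frame of beam_mid between -0.006 and 0.006 m and y of red_polished in the frame of beam_mid between -0.01 and 0.01 m and z of red_polished in the frame of beam_mid between -0.012 and 0.012 m and angle between red_glass's own z axis and vertical below 0.14 rad and angle between the y axis of red_glass and the y axis of beam_mid, either way round below 0.17 rad and linear speed of red_glass below 0.02 m/s and contact force between red_glass and meter below 0.1 N and contact force between the fingers and red_polished below 0.5 N and distance of each of yellow_glass, colourless_glass, tin from where it was at the start of the episode below 0.015 m); the arm keeps its last pose, push and grip.
It fails at once if the robot touches the polished glass of the red standard (contact force between any of the fingers, the arm and red_polished above 1 N).
It fails at once if the red glass or the robot touches the meter (contact force between any of red_glass, the arm, the fingers and meter above 1 N).
It fails at once if another glass or the tin is moved more than 15 mm (distance of any of yellow_glass, colourless_glass, tin from where it was at the start of the episode above 0.015 m).
It also fails if it takes over 32 s, if anything falls off the work surface, if the arm or the gripper's body presses on something with over 40 N, if the wrist force passes 120 N, or if a joint passes its speed limit or range.

ROBOT

A 7-joint arm with a two-finger parallel gripper is mounted at the origin on a cart in front of the work surface, level with it; the furniture and walls round the work are solid. World frame = base frame: x ahead of the robot, y to its left, z up, the work surface at z = 0. Lengths are in mm, angles in rad, forces in N, time in s.
With the tool pointing down it reaches from about 425 to 825 mm from the base axis. Payload 3.6 kg.
Tool frame: the origin (TCP) lies midway between the tips of the shut fingers; the grasp point (between the pads) lies 19 mm behind it; z points along the fingers, y is the line along which they close (so a half turn about z gives the same grasp; the last joint's range is limited). The gripper opens to 85 mm and grips with 20 to 120 N. Pads are 22 mm wide; open, the fingers measure 114 mm over their backs; the gripper's body (76 mm by 85 mm) begins 54 mm behind the grasp point. The pads swing forward as they close: fully open they stand 13 mm farther back than shut.
Start: joints at [1.109, 0.615, -0.013, 1.423, 0.008, 1.103, -0.04], TCP at [274.395, -589.211, 231.297] pointing down, gripper open.
Joint ranges: [-3.12, 3.12], [-0.3, 2.06], [-1.34, 1.32], [0.26, 2.42], [-1.36, 4.5], [0.01, 1.98], [-2.84, 2.84]. Speed limits (rad/s): [2.79, 2.79, 3.14, 3.14, 3.14, 3.14, 3.14].

INTERFACE

Orientations are given as a rotation vector (axis times angle).
In Python, from workcell import env, vision gives the robot as it stands.
- The arm moves only by the tool drive_tool, never from a script. Its argument "steps" is a list of rows, each an object of numbers: "tx", "ty", "tz": the shift along the tool's x, y, z in cm; "ax", "ay", "az": the turn, a rotation vector about the tool's x, y, z in rad. In form: [{"tx": .., "ty": .., "tz": .., "ax": .., "ay": .., "az": ..}, ...]. A call has 1 to 12 rows; each row is the pose to reach, as a shift and turn from the pose commanded when the call began, along the tool's axes at that moment; what a row does not reach only later rows make up. A row lasts 1/12 s, in which the tool goes at most 41.7 mm and 7.16 degrees, less where a joint would pass 70% of its speed; a pose out of reach is approached as far as the arm can. A call with a gripper value outside its range is refused whole. "jaw" is the gripper command: -1 is fully open, 1 is shut, values between are in proportion, set as the call begins (left out, the last holds). The fingers move at their own pace and stop on an object; "squeeze" is the grip in N (left out, the last holds). Time passes only in rows, so rows that repeat a pose let the fingers close. It gives the time, the measured TCP pose, the force, the opening and the grip force at its end, in the units of the state.
- env.state(): the state, without advancing time (a new reading comes with each control period).
- vision.snapshot(name): name is "scene" or "top" or "wrist"; returns a dict with "frame" (400x640x3 uint8, red, green, blue), "vertical_fov" (degrees; the focal length in pixels is half the picture's height over the tangent of half this angle, whatever the lens; pixels are square), "cx", "cy" (the principal point, pixels), "k1" (the pictures are not rectified: a ray, as slopes to the right and down, at radius r is drawn at 1 + k1 r^2 times it, then the intrinsics apply), "rvec" (rotation vector, rad) and "tvec" (3), from world to camera coordinates, as OpenCV has them; the wrist camera has in their place "tool_from_camera" (4x4, takes a point from camera to tool coordinates, whose origin is the TCP and whose axes are the flange's). Camera axes: x right, y down, z forward; pixel columns grow to the right and rows downward; lengths in mm; the calibration is good to about 2 mm. A picture is of the moment at which its call begins: read the wrist's pose just before it. There is no depth.
- env.close_job(): hands the job in; it is judged then, once.
The state is a dict: "t": time; "joint_positions": joint angles; "joint_vel": joint speeds; "tau": joint torques, N m; "ee_pos": TCP position; "tcp_rot": TCP orientation; "contact_force": force on the tool from outside, world axes, zero at the start; "ft_torque": the same for the moment, N m; "finger_gap": opening from 0.0 (shut) to 1.0 (fully open); "finger_force": force on a finger pad.
Only numpy, scipy, OpenCV 4.12 (cv2) and the standard library are available. Lean on these libraries where they do the work, as an engineer would, in place of code of your own. Each camera call takes 0.05 s, during which the arm holds its last target. There are 200 camera calls.

## Working session

There is one attempt and no reset: what is moved stays moved. The work goes in short steps, Python scripts to look and compute and a tool call to move; the robot and the scene stay as the last step left them, time stands still between calls to the robot, and variables do not carry over. Pictures are saved under pics/ and viewed, at most 13 in all, crops included, and the job is handed in when it is done.

Besides the shell and the picture viewer there is one more tool, called after ">>>" as name(argument=value, ...) on one line, values as JSON. drive_tool: Moves the arm, as the interface text tells. Its arguments: {"type":"object","properties":{"steps":{"type":"array"},"jaw":{"type":"number"},"squeeze":{"type":"number"}},"required":["steps"]}

```bash
mkdir -p pics
cat > h.py <<'E'
import numpy as np, cv2, pickle
from scipy.spatial.transform import Rotation as R
from workcell import env, vision
def snap(n,f):
    s=env.state(); d=vision.snapshot(n); cv2.imwrite(f'pics/{f}.png',d['frame'][:,:,::-1]); d['s']=s
    pickle.dump(d,open(f'pics/{f}.pkl','wb')); return d
def load(f): return pickle.load(open(f'pics/{f}.pkl','rb'))
def cam(d):
    f=200/np.tan(np.radians(d['vertical_fov'])/2)
    K=np.array([[f,0,d['cx']],[0,f,d['cy']],[0,0,1.]])
    if 'rvec' in d:
        Rm=R.from_rotvec(np.ravel(d['rvec'])).as_matrix(); t=np.ravel(d['tvec']); return K,Rm.T,-Rm.T@t
    T=np.array(d['tool_from_camera']); Rt=R.from_rotvec(d['s']['tcp_rot']).as_matrix()
    return K,Rt@T[:3,:3],Rt@T[:3,3]+d['s']['ee_pos']
def rays(d,px):
    K,Rc,c=cam(d); p=cv2.undistortPointsIter(np.array(px,float).reshape(-1,1,2),K,np.array([d['k1'],0,0,0.]),None,None,(3,100,1e-10)).reshape(-1,2)
    return c,np.c_[p,np.ones(len(p))]@Rc.T
def onz(d,px,z):
    c,r=rays(d,px); return c+r*((z-c[2])/r[:,2])[:,None]
def proj(d,P):
    K,Rc,c=cam(d); rv=cv2.Rodrigues(Rc.T)[0]
    return cv2.projectPoints(np.array(P,float).reshape(-1,3),rv,-Rc.T@c,K,np.array([d['k1'],0,0,0.]))[0].reshape(-1,2)
E
python3 - <<'E'
from h import *
a=snap('scene','s0');b=snap('top','t0')
for d in(a,b):print(d['vertical_fov'],d['k1'],cam(d)[2])
s=env.state();print(s)
E
```

```text
51.25336295307898 -0.0961640463672913 [168.67856182 512.37100658 708.43511788]
55.23088084168091 -0.0021309151894811514 [500.99641897 144.36464804 935.42088702]
{'t': 0.1, 'joint_positions': array([ 1.1085294 ,  0.61581748, -0.012611  ,  1.42477961,  0.00811542,
        1.1034116 , -0.04041759]), 'joint_vel': array([ 7.88375460e-04, -2.31077819e-03,  1.05937558e-03, -3.42335802e-03,
        1.08014896e-03, -9.57464119e-04,  5.68109331e-05]), 'tau': array([ 2.31061589e-03, -4.70380104e+01,  2.60801883e-01, -1.71569484e+01,
        1.01720612e-02,  5.85156464e-03,  4.31667331e-06]), 'ee_pos': array([ 274.07311384, -588.61134835,  230.24370966]), 'tcp_rot': array([-3.06505467e+00, -6.78678675e-01,  8.75579602e-04]), 'contact_force': array([ 0.6205221 ,  0.13616177, -1.01930754]), 'ft_torque': array([ 0.00061311,  0.00655315, -0.00310938]), 'finger_force': 0.0, 'finger_gap': 1.0017588972252667}
```

View pics/s0.png

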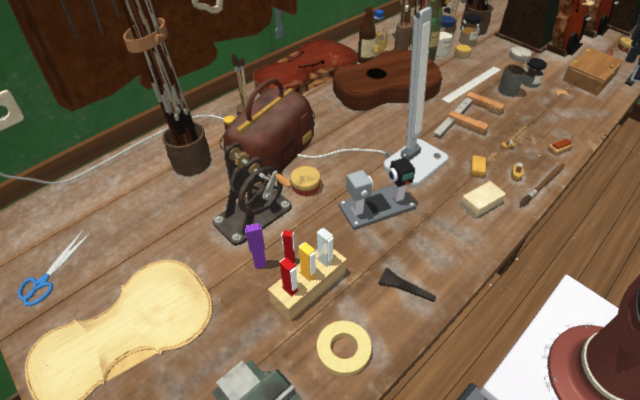

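View pics/t0.png

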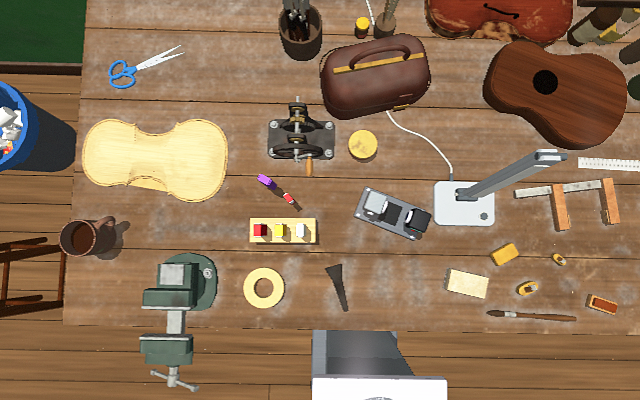

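The pictures show three things that could be taken for the red glass:
- The red bar in the rack's left well: scene (289,275), top (260,230).
- A small loose red bar: scene (288,245), top (288,198).
- A purple bar: scene (256,245), top (267,182).

The red bar in the rack fits the description. I'll check it in a close crop.

Run:
```python
from h import *
a=load('s0')['frame'][:,:,::-1];b=load('t0')['frame'][:,:,::-1]
c=np.vstack([cv2.resize(a[140:320,220:430],None,fx=2.2,fy=2.2,interpolation=cv2.INTER_CUBIC)[:330],]) 
A=cv2.resize(a[150:320,230:430],(600,510)[::1],interpolation=cv2.INTER_CUBIC)
cv2.imwrite('pics/c1.png',A)
B=cv2.resize(b[165:255,240:440],(800,360),interpolation=cv2.INTER_CUBIC)
cv2.imwrite('pics/c2.png',B)
```

```text
(no output)
```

View pics/c1.png

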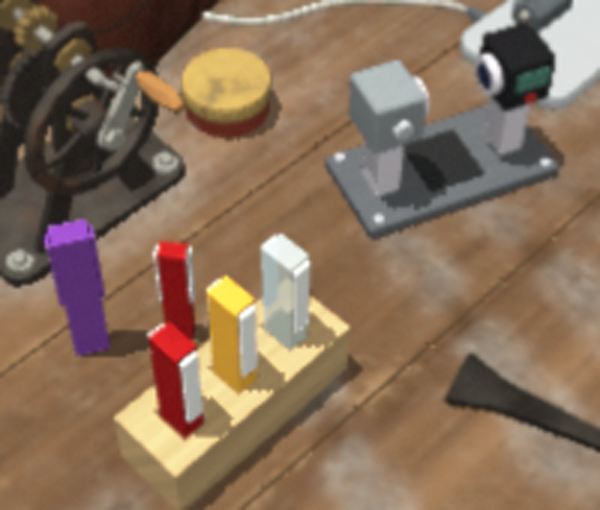

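View pics/c2.png

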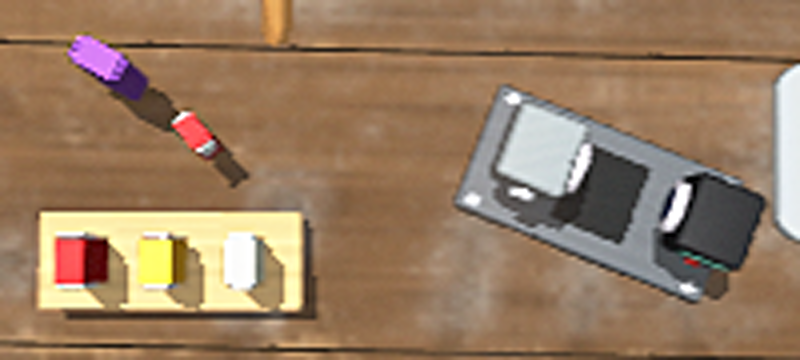

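The crops confirm it. The dark red bar with white strips in the rack's well (crop 1 at (178,375)) is the target. The loose red bar is slimmer and stands outside the rack, and the other one is purple. Next I'll measure the rack and meter.

Run:
```python
from h import *
b=load('t0'); f=b['frame']; hsv=cv2.cvtColor(f,cv2.COLOR_RGB2HSV).astype(int)
H,S,V=[hsv[:,:,i] for i in range(3)]
def rect(m,roi,z,name):
    k=np.zeros(m.shape,np.uint8); y0,y1,x0,x1=roi; k[y0:y1,x0:x1]=m[y0:y1,x0:x1]*255
    k=cv2.morphologyEx(k,cv2.MORPH_CLOSE,np.ones((3,3)))
    cs,_=cv2.findContours(k,cv2.RETR_EXTERNAL,cv2.CHAIN_APPROX_NONE); c=max(cs,key=cv2.contourArea)
    hull=cv2.convexHull(c).reshape(-1,2)
    P=onz(b,hull,z)[:,:2].astype(np.float32); r=cv2.minAreaRect(P); print(name,cv2.contourArea(c),r); print(np.round(cv2.boxPoints(r),1).tolist())
    cv2.drawContours(vis,[c],-1,(255,0,255),1)
vis=f[:,:,::-1].copy()
print(f[222,253],f[240,300],f[200,365],f[228,405],f[205,375])
rect((V>190)&(S>60)&(S<150),(210,250,240,325),48,'rack')
rect((S<75)&(abs(f[:,:,0].astype(int)-f[:,:,2])<30),(175,250,345,432),12,'meter')
rect((H<8)|(H>172)&(S>150),(215,245,250,270),128,'red')
cv2.imwrite('pics/v1.png',cv2.resize(vis[170:255,235:440],(800,332),interpolation=cv2.INTER_NEAREST))
```

```text
[254 243 175] [255 246 179] [107 106 103] [77 81 85] [207 215 218]
rack 1011.0 ((495.5113220214844, 238.12887573242188), (55.26412582397461, 152.1481475830078), 1.2374829053878784)
[[466.20001220703125, 313.6000061035156], [469.5, 161.5], [524.7999877929688, 162.6999969482422], [521.5, 314.79998779296875]]
meter 2220.5 ((538.78515625, -23.796890258789062), (176.3646697998047, 80.05828094482422), 69.33744049072266)
[[470.20001220703125, -92.19999694824219], [545.0999755859375, -120.4000015258789], [607.4000244140625, 44.599998474121094], [532.4000244140625, 72.80000305175781]]
red 137.0 ((496.1481628417969, 275.973876953125), (27.332990646362305, 25.17231559753418), 1.982792854309082)
[[482.1000061035156, 288.1000061035156], [482.8999938964844, 262.8999938964844], [510.20001220703125, 263.8999938964844], [509.3999938964844, 289.0]]
```

View pics/v1.png

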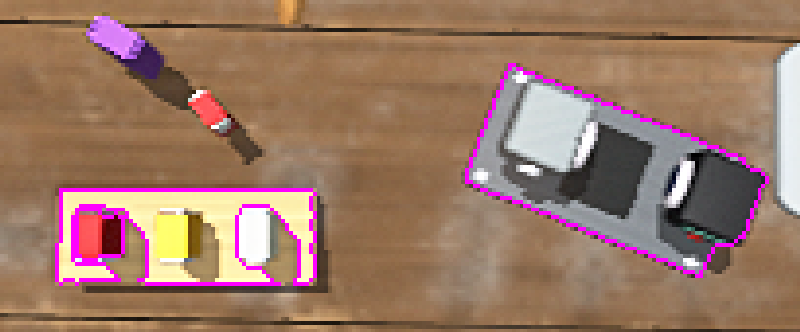

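The rack fit looks sound: centre (495.5, 238.1), yaw 1.2°. The meter outline is good at its lamp end, but the sensor head overhangs the other end. Before sweeping the arm across, I'll triangulate the post by the white plate and the loose red and purple bars.

Run:
```python
from h import *
a=load('s0');b=load('t0')
def tri(pa,pb):
    c1,r1=rays(a,[pa]);c2,r2=rays(b,[pb]);r1=r1[0];r2=r2[0]
    s=np.linalg.lstsq(np.c_[r1,-r2],c2-c1,rcond=None)[0]
    p,q=c1+s[0]*r1,c2+s[1]*r2; return np.round((p+q)/2),round(np.linalg.norm(p-q),1)
print('post top',tri((422,12),(553,156)),'post foot',tri((411,155),(463,197)))
print('small red top',tri((288,232),(287,195)),'purple top',tri((253,227),(263,179)))
print('lamp head',tri((360,180),(376,203)),'red top',tri((289,264),(258,230)))
print('tin',onz(b,[(362,145)],34)); 
# predicted red/meter check
y=np.radians(1.24);r=np.array([495.5,238.1])+45*np.array([-np.sin(y),np.cos(y)])
print('red',r,proj(a,[[*r,128]]),proj(b,[[*r,128]]))
```

```text
post top (array([ 619., -198.,  372.]), np.float64(4.3)) post foot (array([ 582., -190.,   28.]), np.float64(1.9))
small red top (array([570., 222.,  95.]), np.float64(7.7)) purple top (array([602., 273., 125.]), np.float64(3.1))
lamp head (array([558.,  30., 108.]), np.float64(0.3)) red top (array([494., 279., 127.]), np.float64(2.3))
tin [[702.24446628  54.72061114  34.        ]]
red [494.5261823  283.08946187] [[286.44271579 264.67395951]] [[256.56937094 230.14779607]]
```

The post at about (582..619, -190) is 370 mm tall, so I'll pass inside it at radius ≈ 445 mm. Red is at about (494.5, 283). I'll work out the moves.

```bash
cat > go.py <<'E'
from h import *
def rel(wps, s=None):
    s=s or env.state(); Rt=R.from_rotvec(s['tcp_rot']); p=np.array(s['ee_pos'])
    for x,y,z,ya in wps:   # ya: world heading of tool y, deg
        ty=np.array([np.cos(np.radians(ya)),np.sin(np.radians(ya)),0]); tz=np.array([0,0,-1.]); tx=np.cross(ty,tz)
        W=R.from_matrix(np.c_[tx,ty,tz]); t=Rt.inv().apply(np.array([x,y,z])-p)/10; w=(Rt.inv()*W).as_rotvec()
        print('t',t.round(2),'a',w.round(3),'dist mm',np.linalg.norm(t*10).round())
E
python3 -c "
from go import *
rel([(194,-417,231,-65),(311,-311,231,-45),(408,-165,231,-22),(470,0,231,1.2),(480,283-60,231,1.2),(494.5,283,231,1.2)])"
```

```text
t [-1.000e-02 -1.894e+01 -3.000e-02] a [-0.002  0.    -0.001] dist mm 189.0
t [ 1.507e+01 -2.361e+01 -2.000e-02] a [-0.002 -0.    -0.35 ] dist mm 280.0
t [ 30.02 -32.75   0.  ] a [-0.002 -0.001 -0.751] dist mm 444.0
t [ 4.261e+01 -4.509e+01  3.000e-02] a [-2.000e-03 -1.000e-03 -1.156e+00] dist mm 620.0
t [ 52.93 -64.88   0.08] a [-2.000e-03 -1.000e-03 -1.156e+00] dist mm 837.0
t [ 56.78 -69.71   0.09] a [-2.000e-03 -1.000e-03 -1.156e+00] dist mm 899.0
```

>>> drive_tool(steps=[{"ty":-4},{"ty":-8},{"ty":-12},{"ty":-16},{"ty":-19},{"ty":-19},{"tx":4,"ty":-20.2,"az":-0.1},{"tx":8,"ty":-21.5,"az":-0.2},{"tx":11.5,"ty":-22.6,"az":-0.28},{"tx":15,"ty":-23.6,"az":-0.35},{"tx":18,"ty":-25.4,"az":-0.43},{"tx":21,"ty":-27.2,"az":-0.51}], jaw=-0.2)

```text
$.steps[0]: bad value
```

```bash
python3 -c "
from go import *
s=env.state();print(s['t'],s['ee_pos'],s['finger_gap'],s['joint_positions'])
rel([(408,-165,231,-22),(470,0,231,1.2),(480,283-60,231,1.2),(494.5,283,231,1.2)])"
```

```text
0.1 [ 274.07311384 -588.61134835  230.24370966] 1.0017588972252667 [ 1.1085294   0.61581748 -0.012611    1.42477961  0.00811542  1.1034116
 -0.04041759]
t [ 30.02 -32.75   0.  ] a [-0.002 -0.001 -0.751] dist mm 444.0
t [ 4.261e+01 -4.509e+01  3.000e-02] a [-2.000e-03 -1.000e-03 -1.156e+00] dist mm 620.0
t [ 52.93 -64.88   0.08] a [-2.000e-03 -1.000e-03 -1.156e+00] dist mm 837.0
t [ 56.78 -69.71   0.09] a [-2.000e-03 -1.000e-03 -1.156e+00] dist mm 899.0
```

All six keys are needed in each row.

>>> drive_tool(steps=[{"tx":0,"ty":-4,"tz":0,"ax":0,"ay":0,"az":0},{"tx":0,"ty":-8,"tz":0,"ax":0,"ay":0,"az":0},{"tx":0,"ty":-12,"tz":0,"ax":0,"ay":0,"az":0},{"tx":0,"ty":-16,"tz":0,"ax":0,"ay":0,"az":0},{"tx":0,"ty":-19,"tz":0,"ax":0,"ay":0,"az":0},{"tx":0,"ty":-19,"tz":0,"ax":0,"ay":0,"az":0},{"tx":4,"ty":-20.2,"tz":0,"ax":0,"ay":0,"az":-0.1},{"tx":8,"ty":-21.5,"tz":0,"ax":0,"ay":0,"az":-0.2},{"tx":11.5,"ty":-22.6,"tz":0,"ax":0,"ay":0,"az":-0.28},{"tx":15,"ty":-23.6,"tz":0,"ax":0,"ay":0,"az":-0.35},{"tx":18,"ty":-25.4,"tz":0,"ax":0,"ay":0,"az":-0.43},{"tx":21,"ty":-27.2,"tz":0,"ax":0,"ay":0,"az":-0.51}], jaw=-0.2)

```text
t: 1.1
ee_pos: [351.4, -252.8, 231.3]
tcp_rot: [2.794, 1.437, 0.001]
contact_force: [0.5, 0.3, -0.3]
finger_gap: 0.601
finger_force: 0.0
```

```bash
python3 -c "
from go import *
s=env.state();print(s['t'],s['ee_pos'],s['finger_gap'],s['joint_positions'])
rel([(408,-165,231,-22),(470,0,231,1.2),(480,283-60,231,1.2),(494.5,283,231,1.2)])"
```

```text
1.1 [ 351.43155409 -252.81307135  231.25752127] 0.6009126995001352 [ 0.75067059  0.29039733 -0.22831502  2.00769254  0.08584143  0.85203061
 -0.14585447]
t [10.43 -0.51  0.03] a [ 0.    -0.    -0.237] dist mm 104.0
t [27.46 -5.06  0.03] a [ 0.    -0.    -0.642] dist mm 279.0
t [ 4.618e+01 -1.722e+01  3.000e-02] a [ 0.    -0.    -0.642] dist mm 493.0
t [ 5.190e+01 -1.953e+01  3.000e-02] a [ 0.    -0.    -0.642] dist mm 555.0
```

>>> drive_tool(steps=[{"tx":3.5,"ty":-0.2,"tz":0,"ax":0,"ay":0,"az":-0.08},{"tx":7,"ty":-0.3,"tz":0,"ax":0,"ay":0,"az":-0.16},{"tx":10.4,"ty":-0.5,"tz":0,"ax":0,"ay":0,"az":-0.24},{"tx":14,"ty":-1.4,"tz":0,"ax":0,"ay":0,"az":-0.33},{"tx":17.5,"ty":-2.4,"tz":0,"ax":0,"ay":0,"az":-0.42},{"tx":21,"ty":-3.3,"tz":0,"ax":0,"ay":0,"az":-0.51},{"tx":24,"ty":-4.1,"tz":0,"ax":0,"ay":0,"az":-0.59},{"tx":27.4,"ty":-5,"tz":0,"ax":0,"ay":0,"az":-0.64},{"tx":31,"ty":-7.3,"tz":0,"ax":0,"ay":0,"az":-0.64},{"tx":34.5,"ty":-9.6,"tz":0,"ax":0,"ay":0,"az":-0.64},{"tx":38,"ty":-11.9,"tz":0,"ax":0,"ay":0,"az":-0.64},{"tx":38,"ty":-11.9,"tz":0,"ax":0,"ay":0,"az":-0.64}])

```text
t: 2.1
ee_pos: [475.1, 135.1, 232.0]
tcp_rot: [-2.184, -2.251, -0.012]
contact_force: [-1.4, 0.2, 0.4]
finger_gap: 0.602
finger_force: 0.0
```

```bash
python3 -c "
from go import *
s=env.state();print(s['t'],s['ee_pos'],s['finger_gap'],s['joint_positions'])
snap('wrist','w1')
rel([(494.5,283,231,1.2),(494.5,283,180,1.2)])"
```

```text
2.1 [475.09949072 135.09700072 232.00756346] 0.6017460884241765 [ 0.02985512  0.40715166 -0.48704093  1.85601977  0.22412066  0.92843637
 -0.52758283]
t [15.21  2.31  0.12] a [ 0.001 -0.004  0.005] dist mm 154.0
t [15.19  2.31  5.22] a [ 0.001 -0.004  0.005] dist mm 162.0
```

View pics/w1.png

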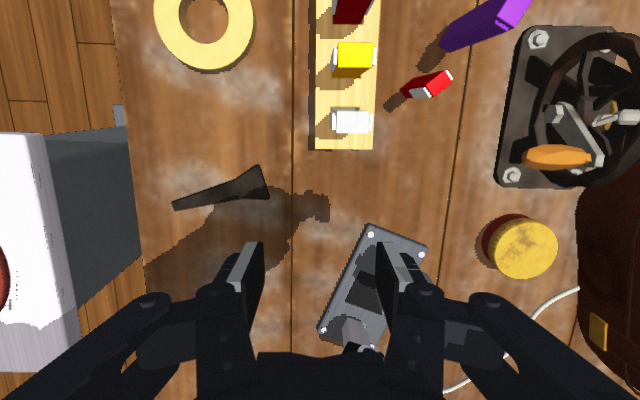

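The wrist picture shows the rack at top centre, with the red top cut off near (352,10). The meter base corners are at (371,224), (428,246) and (318,330). I'll move nearer the red glass, and use those corners to check the meter.

>>> drive_tool(steps=[{"tx":4,"ty":0.6,"tz":0,"ax":0,"ay":0,"az":0},{"tx":8,"ty":1.2,"tz":0,"ax":0,"ay":0,"az":0},{"tx":10,"ty":2.0,"tz":0,"ax":0,"ay":0,"az":0},{"tx":10,"ty":2.3,"tz":0,"ax":0,"ay":0,"az":0},{"tx":10,"ty":2.3,"tz":0,"ax":0,"ay":0,"az":0}])

```text
t: 2.57
ee_pos: [498.1, 223.9, 230.7]
tcp_rot: [2.204, 2.238, -0.001]
contact_force: [0.2, -0.7, -0.7]
finger_gap: 0.601
finger_force: 0.0
```

```bash
python3 -c "
from go import *
w=load('w1'); P=onz(w,[(371,224),(428,246),(318,330)],12); print(P.round(1)); 
m=(P[0]+P[1])/2; d=P[2]-P[0]; print(m,np.linalg.norm(P[0]-P[1]),np.linalg.norm(d),np.degrees(np.arctan2(d[1],d[0])),np.degrees(np.arctan2(*(P[0]-P[1])[[1,0]])))
d=snap('wrist','w2'); f=d['frame']; s=d['s'];print(s['ee_pos'])
K=cv2.cvtColor(f,cv2.COLOR_RGB2HSV).astype(int)
m=((K[:,:,0]<8)|(K[:,:,0]>172))&(K[:,:,1]>150)&(K[:,:,2]>60)
n,l,st,c=cv2.connectedComponentsWithStats(m.astype(np.uint8))
for i in range(1,n):
  if st[i,4]>80: print(st[i],c[i],onz(d,[c[i]],128).round(1))
rel([(494.5,283,231,1.2),(494.5,283,78,1.2)])"
```

```text
[[536.6  70.9  12. ]
 [605.5  45.5  12. ]
 [479.5 -73.9  12. ]]
[571.05642797  58.2115954   12.        ] 73.48165419163831 155.64577977506212 -111.5065431946719 159.74164336287095
[498.05956788 223.85548913 230.71775054]
[301 105  34  25 808] [317.64232673 116.95420792] [[495.4 282.3 128. ]]
[373 159  40  40 794] [392.4836272  178.17128463] [[552.3 238.3 128. ]]
[456 281  26  20 207] [466.56038647 289.33333333] [[620.7 145.  128. ]]
[ 618  281   22  117 1060] [631.79056604 341.07264151] [[767.8  98.  128. ]]
[  0 312  12  57 389] [  3.59897172 340.5655527 ] [[228.   89.7 128. ]]
t [ 6.08 -0.25 -0.05] a [-0.001  0.002 -0.008] dist mm 61.0
t [ 6.11 -0.24 15.25] a [-0.001  0.002 -0.008] dist mm 164.0
```

View pics/w2.png

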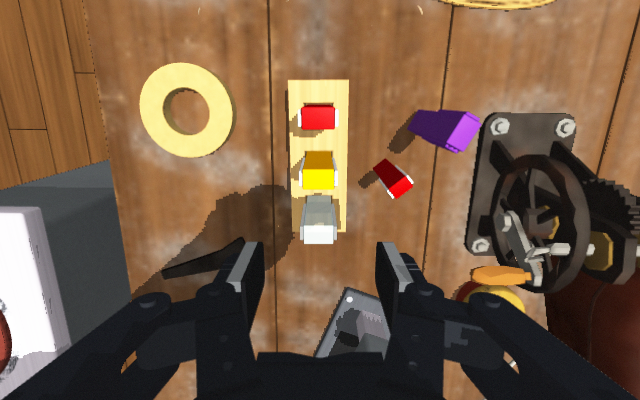

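The picture shows the red top at (318,117), measured at (495.4, 282.3), which agrees with the rack fit. I'll move over it and down.

>>> drive_tool(steps=[{"tx":3,"ty":-0.2,"tz":0,"ax":0,"ay":0,"az":0},{"tx":6.1,"ty":-0.2,"tz":0,"ax":0,"ay":0,"az":-0.01},{"tx":6.1,"ty":-0.2,"tz":0,"ax":0,"ay":0,"az":-0.01},{"tx":6.1,"ty":-0.2,"tz":3,"ax":0,"ay":0,"az":-0.01},{"tx":6.1,"ty":-0.2,"tz":6,"ax":0,"ay":0,"az":-0.01},{"tx":6.1,"ty":-0.2,"tz":9,"ax":0,"ay":0,"az":-0.01},{"tx":6.1,"ty":-0.2,"tz":11.5,"ax":0,"ay":0,"az":-0.01},{"tx":6.1,"ty":-0.2,"tz":13.5,"ax":0,"ay":0,"az":-0.01},{"tx":6.1,"ty":-0.2,"tz":15,"ax":0,"ay":0,"az":-0.01},{"tx":6.1,"ty":-0.2,"tz":15.2,"ax":0,"ay":0,"az":-0.01},{"tx":6.1,"ty":-0.2,"tz":15.2,"ax":0,"ay":0,"az":-0.01}])

```text
t: 3.53
ee_pos: [494.4, 282.6, 78.6]
tcp_rot: [2.196, 2.246, -0.005]
contact_force: [1.2, -0.0, 0.3]
finger_gap: 0.598
finger_force: 0.0
```

```bash
python3 -c "
from go import *
d=snap('wrist','w3'); rel([(495,283,78,1.2)])"
```

```text
t [-0.06  0.    0.17] a [0.    0.001 0.002] dist mm 2.0
```

View pics/w3.png

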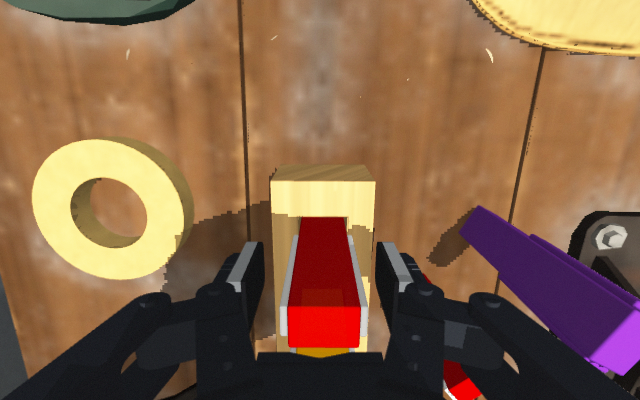

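The glass sits centred between the pads, with its strips at (288,290) and (360,290) facing them. I'll close on it and then lift.

>>> drive_tool(steps=[{"tx":0,"ty":0,"tz":0,"ax":0,"ay":0,"az":0},{"tx":0,"ty":0,"tz":0,"ax":0,"ay":0,"az":0},{"tx":0,"ty":0,"tz":0,"ax":0,"ay":0,"az":0},{"tx":0,"ty":0,"tz":0,"ax":0,"ay":0,"az":0},{"tx":0,"ty":0,"tz":0,"ax":0,"ay":0,"az":0},{"tx":0,"ty":0,"tz":0,"ax":0,"ay":0,"az":0},{"tx":0,"ty":0,"tz":0,"ax":0,"ay":0,"az":0},{"tx":0,"ty":0,"tz":0,"ax":0,"ay":0,"az":0}], jaw=1, squeeze=40)

```text
t: 4.25
ee_pos: [495.4, 285.4, 80.8]
tcp_rot: [2.193, 2.248, 0.004]
contact_force: [0.3, -0.7, 6.6]
finger_gap: 0.346
finger_force: 40.1
```

>>> drive_tool(steps=[{"tx":0,"ty":0,"tz":-1,"ax":0,"ay":0,"az":0},{"tx":0,"ty":0,"tz":-2,"ax":0,"ay":0,"az":0},{"tx":0,"ty":0,"tz":-3,"ax":0,"ay":0,"az":0},{"tx":0,"ty":0,"tz":-4,"ax":0,"ay":0,"az":0}])

```text
t: 4.58
ee_pos: [494.1, 285.2, 120.5]
tcp_rot: [-2.193, -2.249, -0.0]
contact_force: [1.6, -0.8, -0.6]
finger_gap: 0.346
finger_force: 40.3
```

```bash
python3 -c "
from h import *
for i in range(3):
  s=env.state();print(s['t'],s['ee_pos'],s['contact_force'],s['ft_torque'],s['finger_gap'],s['finger_force']); snap('scene','s%d'%(i+1))"
```

```text
4.5833 [494.09505108 285.23256428 120.45466602] [ 1.57199943 -0.76325442 -0.62521469] [-0.00471663 -0.09362373 -0.08571456] 0.3464785242367822 40.28221607208252
4.6333 [495.12472879 286.11730135 122.53832894] [ 0.21368011 -0.21407098  1.00288461] [ 0.03282655 -0.06467997 -0.01560508] 0.348537227528849 40.38265585899353
4.6833 [495.04592232 286.16711591 121.62203608] [-0.0365775   0.36436416 -1.20884667] [ 0.00427866 -0.01225377  0.05827308] 0.3453923362407149 40.371392369270325
```

```bash
python3 -c "
from go import *
rel([(495,285,235,1.2),(518.5,134,235,-10),(542,-16,235,-20.7)])"
```

```text
t [ -0.05   0.06 -11.44] a [ 0.002 -0.001  0.004] dist mm 114.0
t [-15.2    2.03 -11.46] a [ 0.001 -0.001  0.2  ] dist mm 191.0
t [-30.26   4.01 -11.48] a [ 0.001 -0.002  0.386] dist mm 326.0
```

>>> drive_tool(steps=[{"tx":0,"ty":0,"tz":-2,"ax":0,"ay":0,"az":0},{"tx":0,"ty":0,"tz":-5,"ax":0,"ay":0,"az":0},{"tx":0,"ty":0,"tz":-8,"ax":0,"ay":0,"az":0},{"tx":0,"ty":0,"tz":-10.5,"ax":0,"ay":0,"az":0},{"tx":0,"ty":0,"tz":-11.5,"ax":0,"ay":0,"az":0},{"tx":-2,"ty":0.2,"tz":-11.5,"ax":0,"ay":0,"az":0.03},{"tx":-5,"ty":0.6,"tz":-11.5,"ax":0,"ay":0,"az":0.07},{"tx":-8,"ty":1,"tz":-11.5,"ax":0,"ay":0,"az":0.11},{"tx":-11,"ty":1.4,"tz":-11.5,"ax":0,"ay":0,"az":0.15},{"tx":-14,"ty":1.8,"tz":-11.5,"ax":0,"ay":0,"az":0.19},{"tx":-17,"ty":2.2,"tz":-11.5,"ax":0,"ay":0,"az":0.23},{"tx":-20,"ty":2.6,"tz":-11.5,"ax":0,"ay":0,"az":0.27}])

```text
t: 5.73
ee_pos: [524.4, 84.1, 233.0]
tcp_rot: [-2.477, -1.93, 0.004]
contact_force: [0.6, -0.7, -2.1]
finger_gap: 0.346
finger_force: 40.8
```

>>> drive_tool(steps=[{"tx":-3,"ty":-0.4,"tz":0,"ax":0,"ay":0,"az":0.04},{"tx":-6,"ty":-1,"tz":0,"ax":0,"ay":0,"az":0.08},{"tx":-8.5,"ty":-1.2,"tz":0,"ax":0,"ay":0,"az":0.11},{"tx":-10,"ty":-1.3,"tz":0,"ax":0,"ay":0,"az":0.11},{"tx":-10,"ty":-1.3,"tz":0,"ax":0,"ay":0,"az":0.11},{"tx":-10,"ty":-1.3,"tz":0,"ax":0,"ay":0,"az":0.11}])

```text
t: 6.23
ee_pos: [487.7, -8.5, 233.4]
tcp_rot: [-2.579, -1.791, 0.002]
contact_force: [-0.5, 0.4, -0.8]
finger_gap: 0.343
finger_force: 40.8
```

```bash
python3 -c "
from go import *
a=snap('scene','s5');b=snap('top','t5'); s=env.state();print(s['t'],s['ee_pos'],s['finger_force'])
rel([(542,-16,235,-20.7)])
A=cv2.resize(a['frame'][100:240,310:470,::-1],(640,560),interpolation=cv2.INTER_CUBIC)
cv2.imwrite('pics/c5.png',A)"
```

```text
6.3333 [488.474367    -6.4510966  233.90070105] 40.761730670928955
t [ 0.95  5.35 -0.11] a [-0.001 -0.001  0.008] dist mm 54.0
```

View pics/c5.png

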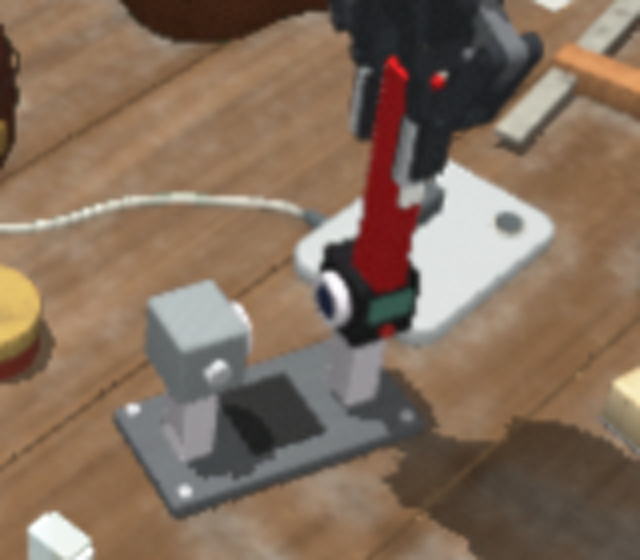

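The glass is held clear of the meter, and my last shift took it to the near side, so it still needs +5.35 cm along tool y. I'll compare the red outline with the upright bar predicted at this pose.

```bash
python3 -c "
from go import *
a=load('s5')
s=a['s'];Rt=R.from_rotvec(s['tcp_rot']).as_matrix();p=s['ee_pos'];print(p)
f=a['frame'];K=cv2.cvtColor(f,cv2.COLOR_RGB2HSV).astype(int)
m=(((K[:,:,0]<8)|(K[:,:,0]>172))&(K[:,:,1]>150)&(K[:,:,2]>60)); k=np.zeros(m.shape,np.uint8);k[110:173,396:418]=m[110:173,396:418]
k[176:]=0
for r in range(114,173,4): c=np.where(k[r])[0]; print(r,c.min() if len(c) else None,c.max() if len(c) else None,end=' | ')
print()
gx=Rt[:,1];gy=Rt[:,0]
for z in(0,30,55,117,120):
  c=p+np.array([0,0,-72+z]); print(z,proj(a,[c+i*12*gx+j*8*gy for i in(-1,1) for j in(-1,1)]).round(1).tolist())
"
```

```text
[487.67991008  -8.51928709 233.42842287]
114 407 409 | 118 406 411 | 122 405 410 | 126 404 410 | 130 404 409 | 134 403 408 | 138 403 408 | 142 402 407 | 146 402 408 | 150 402 408 | 154 401 413 | 158 400 411 | 162 398 411 | 166 398 411 | 170 402 411 | 
0 [[409.1, 171.5], [401.9, 173.8], [402.6, 163.8], [395.5, 166.0]]
30 [[411.5, 159.7], [404.1, 162.0], [404.7, 152.0], [397.4, 154.2]]
55 [[413.5, 149.4], [406.0, 151.7], [406.5, 141.7], [399.1, 143.9]]
117 [[419.0, 121.5], [411.0, 123.8], [411.5, 114.0], [403.6, 116.2]]
120 [[419.3, 120.1], [411.3, 122.4], [411.7, 112.6], [403.8, 114.7]]
```

```bash
python3 -c "
from go import *
rel([(543.3,-12.7,235,-20.7)])"
```

```text
t [ 1.31  5.36 -0.11] a [-0.001 -0.001  0.008] dist mm 55.0
```

>>> drive_tool(steps=[{"tx":0.5,"ty":2,"tz":0,"ax":0,"ay":0,"az":0},{"tx":1,"ty":4,"tz":0,"ax":0,"ay":0,"az":0},{"tx":1.3,"ty":5.2,"tz":0,"ax":0,"ay":0,"az":0.01},{"tx":1.3,"ty":5.4,"tz":0,"ax":0,"ay":0,"az":0.01},{"tx":1.3,"ty":5.4,"tz":0,"ax":0,"ay":0,"az":0.01},{"tx":1.3,"ty":5.4,"tz":0,"ax":0,"ay":0,"az":0.01}])

```text
t: 6.83
ee_pos: [542.7, -13.4, 233.9]
tcp_rot: [-2.585, -1.783, 0.002]
contact_force: [-0.7, 0.0, -2.1]
finger_gap: 0.343
finger_force: 40.8
```

```bash
python3 -c "
from go import *
ps=[]
for n in('scene','top','wrist'):
  d=snap(n,'h_'+n); ps.append(d['s']['ee_pos'])
print(np.round(ps,1)); rel([(543.3,-12.7,235,-20.7)])
a=load('h_scene')['frame'][120:220,330:440,::-1];w=load('h_wrist')['frame'][:,:,::-1]
A=cv2.resize(a,(330,300),interpolation=cv2.INTER_CUBIC)
cv2.imwrite('pics/c6.png',np.hstack([A,cv2.resize(w,(480,300),interpolation=cv2.INTER_AREA)[:,:460]]))"
```

```text
[[542.7 -13.4 233.9]
 [542.6 -13.6 234. ]
 [542.6 -13.9 234.2]]
t [ 0.15  0.   -0.06] a [-0.001  0.    -0.003] dist mm 2.0
```

View pics/c6.png

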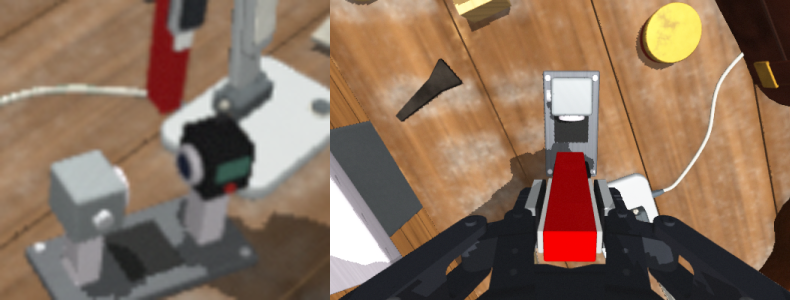

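In the scene crop the glass hangs above the gap. In the wrist view its foot, at about (570,153), lines up with the lamp head at about (571,97). I'll put numbers on both.

```bash
python3 -c "
from go import *
d=load('h_wrist'); f=d['frame'].astype(int); K=cv2.cvtColor(d['frame'],cv2.COLOR_RGB2HSV).astype(int); p=d['s']['ee_pos']
yw=np.radians(-20.7); ex=np.array([np.cos(yw),np.sin(yw)]); ey=np.array([-np.sin(yw),np.cos(yw)]); M=np.array([542,-16])
loc=lambda P:np.c_[(P[:,:2]-M)@ex,(P[:,:2]-M)@ey].round(1)
def run(mask,name,z):
  n,l,st,c=cv2.connectedComponentsWithStats(mask.astype(np.uint8)); i=1+np.argmax(st[1:,4]); cc=max(cv2.findContours((l==i).astype(np.uint8),0,2)[0],key=cv2.contourArea)
  r=cv2.minAreaRect(cc); print(name,st[i],r,loc(onz(d,cv2.boxPoints(r),z)).tolist(),loc(onz(d,[r[0]],z)))
roi=np.zeros(f.shape[:2],bool); roi[85:260,270:380]=1
print(f[130,322],f[172,320],f[100,320],f[110,295])
run(roi&(f.min(2)>150)&(np.arange(400)[:,None]<152),'lamp',112)
run(roi&(f.max(2)<400)&(K[:,:,1]<60)&(f.max(2)>60)&(np.arange(400)[:,None]<200),'base',12)
red=((K[:,:,0]<8)|(K[:,:,0]>172))&(K[:,:,1]>150)&(K[:,:,2]>60)
for r in range(196,236,4):
  c=np.where(red[r,270:380])[0]+270; print(r,(c.min(),c.max()) if len(c) else None,end=' ')
rs=np.where(red[:,310:330].any(1))[0].min(); c=np.where(red[rs+2,270:380])[0]+270
print('foot row',rs,c.min(),c.max()); 
Q=onz(d,[(c.min(),rs),(c.max()+1,rs)],p[2]-72); print('foot front edge local',loc(Q))
"
```

```text
[231 236 237] [52 52 52] [176 182 185] [156 163 164]
lamp [ 286   96   72   56 3694] ((321.5, 123.5), (55.0, 71.0), 90.0) [[-25.9, 75.0], [27.9, 74.9], [29.2, 33.2], [-27.2, 33.3]] [[ 1.  54.6]]
base [ 284   94   76  106 6421] ((321.5, 146.5), (105.0, 75.0), 90.0) [[-37.7, 77.7], [40.5, 77.5], [44.1, -36.7], [-41.3, -36.6]] [[ 1.4 23. ]]
196 None 200 None 204 (np.int64(302), np.int64(337)) 208 (np.int64(302), np.int64(338)) 212 (np.int64(301), np.int64(338)) 216 (np.int64(300), np.int64(339)) 220 (np.int64(299), np.int64(340)) 224 (np.int64(299), np.int64(340)) 228 (np.int64(298), np.int64(341)) 232 (np.int64(297), np.int64(342)) foot row 203 302 337
foot front edge local [[-12.3   5.8]
 [ 11.9   5.8]]
```

Glass and meter agree to about 1.4 mm sideways and under 1 mm along the beam, and they are square to each other. I'll lower 10.2 cm with a 1 mm sideways shift.

>>> drive_tool(steps=[{"tx":0,"ty":0.1,"tz":1.5,"ax":0,"ay":0,"az":0},{"tx":0,"ty":0.1,"tz":3,"ax":0,"ay":0,"az":0},{"tx":0,"ty":0.1,"tz":4.5,"ax":0,"ay":0,"az":0},{"tx":0,"ty":0.1,"tz":5.5,"ax":0,"ay":0,"az":0},{"tx":0,"ty":0.1,"tz":6.5,"ax":0,"ay":0,"az":0},{"tx":0,"ty":0.1,"tz":7.5,"ax":0,"ay":0,"az":0},{"tx":0,"ty":0.1,"tz":8.5,"ax":0,"ay":0,"az":0},{"tx":0,"ty":0.1,"tz":9.3,"ax":0,"ay":0,"az":0},{"tx":0,"ty":0.1,"tz":10,"ax":0,"ay":0,"az":0},{"tx":0,"ty":0.1,"tz":10.2,"ax":0,"ay":0,"az":0},{"tx":0,"ty":0.1,"tz":10.2,"ax":0,"ay":0,"az":0},{"tx":0,"ty":0.1,"tz":10.2,"ax":0,"ay":0,"az":0}])

```text
t: 7.98
ee_pos: [544.8, -14.9, 132.5]
tcp_rot: [2.587, 1.781, 0.001]
contact_force: [0.4, -0.4, -1.8]
finger_gap: 0.346
finger_force: 40.8
```

```bash
python3 -c "
from go import *
d=snap('scene','e_scene'); s=env.state(); print(s['t'],s['ee_pos'],s['contact_force'],s['finger_force'])
rel([(543.7,-13.1,132,-20.7)])
cv2.imwrite('pics/c7.png',cv2.resize(d['frame'][140:240,320:440,::-1],(600,500),interpolation=cv2.INTER_CUBIC))
f=d['frame'];K=cv2.cvtColor(f,cv2.COLOR_RGB2HSV).astype(int)
red=((K[:,:,0]<8)|(K[:,:,0]>172))&(K[:,:,1]>130)&(K[:,:,2]>50)
for r in range(150,205,4):
  c=np.where(red[r,360:400])[0]+360
  if len(c): print(r,c.min(),c.max(),end=' | ')
yw=np.radians(-20.7); ex=np.array([np.cos(yw),np.sin(yw),0]); ey=np.array([-np.sin(yw),np.cos(yw),0])
for z in (60,115,180): print(z,proj(d,[np.array([543,-17.5,z])+i*12*ex+j*8*ey for i in(-1,1) for j in(-1,1)]).round(1).tolist())
"
```

```text
8.0333 [545.00690428 -14.88313673 132.75614866] [-0.01110534  0.39445218 -1.35249183] 40.793078541755676
t [ 0.12 -0.19  0.08] a [ 0.001 -0.001 -0.004] dist mm 2.0
150 377 388 | 154 377 382 | 158 376 380 | 162 377 380 | 166 376 379 | 170 375 380 | 174 375 381 | 178 375 386 | 182 374 385 | 186 374 385 | 190 377 384 | 60 [[384.4, 191.3], [377.9, 193.4], [379.1, 184.1], [372.6, 186.2]]
115 [[387.2, 172.7], [380.4, 174.9], [381.5, 165.5], [374.8, 167.6]]
180 [[390.8, 148.5], [383.6, 150.6], [384.7, 141.4], [377.7, 143.4]]
```

View pics/c7.png

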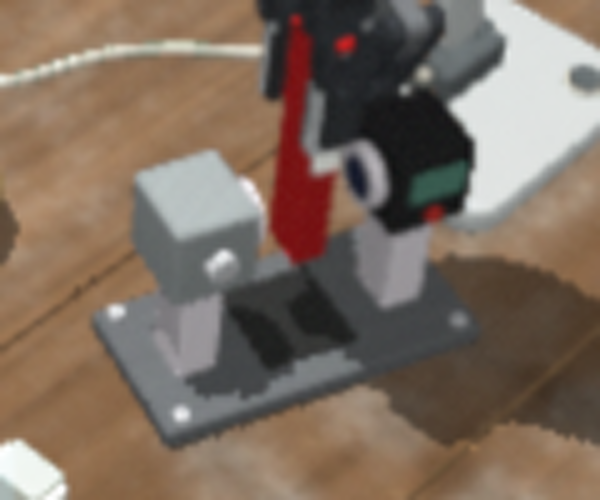

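The glass hangs upright in the gap, with its foot at crop (300,255), clear of both lenses, and it matches the prediction to about 1 px. I'll trim by 1 mm, settle and hand in.

>>> drive_tool(steps=[{"tx":0.1,"ty":-0.1,"tz":0,"ax":0,"ay":0,"az":0},{"tx":0.1,"ty":-0.1,"tz":0,"ax":0,"ay":0,"az":0},{"tx":0.1,"ty":-0.1,"tz":0,"ax":0,"ay":0,"az":0},{"tx":0.1,"ty":-0.1,"tz":0,"ax":0,"ay":0,"az":0},{"tx":0.1,"ty":-0.1,"tz":0,"ax":0,"ay":0,"az":0},{"tx":0.1,"ty":-0.1,"tz":0,"ax":0,"ay":0,"az":0}])

```text
t: 8.53
ee_pos: [544.0, -13.7, 132.4]
tcp_rot: [2.588, 1.781, 0.0]
contact_force: [-1.1, 0.2, -1.2]
finger_gap: 0.343
finger_force: 40.8
```

```bash
python3 -c "
from h import *
s=env.state();print(s['ee_pos'],s['finger_force'],abs(s['joint_vel']).max());print(env.close_job())"
```

```text
[544.00720532 -13.73219869 132.40629862] 40.79309821128845 0.0020665855847893525
the job is handed in; nothing more can be done
None
```

I handed the job in at about 8.5 s with the red glass still held by its frosted strips, upright and square in the beam. It was within about 2 mm of the beam centre by my camera measurements, but the hand-in returned no verdict.

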